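# Unlock a kit carrier from its dock and hold it up level

## Task

Unlock the kit carrier: wind the wing key on the dock clockwise (seen from above), taking a fresh grip as often as you need, until it comes to its stop and the lock bolt is drawn back off the carrier's lug. Then take the carrier by its bow handle, lift it straight up about 10 cm off the dock, level all the way so that nothing spills out of it, and finish while holding it there, still and level above the dock. Leave everything else on the bench where it lies.

Things in the scene. Friction and masses are not known exactly. Their poses are not given: they have to be found in the camera images.
- dock_seat (a point): Middle of the carrier's seat: the top face, 10 mm above the bench, of the dock's dark steel plate, 104 mm (x) by 342 mm (y), fixed to the bench. The plate reaches 125 mm to the +y side of this point and 217 mm to the -y side. Steel blocks 10 mm high round the seat keep the carrier from sliding. Axes: z up, y along the plate's long side.
- key_grip (a point): Centre of the steel wing key's flat wing, on the key's upright turning axis, 84 mm above the bench. The wing is 51 mm long along this point's x axis, 9 mm thick along its y axis and 26 mm high (z); its bottom is 21 mm above the lock housing's top. Pinch it across its thickness. The axes turn with the key.
- key (a joint): Turn of the wing key in rad: 0 fully locked (it starts between 0 and 0.6, locked), grows clockwise seen from above, stop at 4.4. It takes at most 0.13 N m; it is sprung, but a brake keeps it where it is left. Each radian draws the flat steel lock bolt 5 mm back into the housing, off the lug on the carrier's end; the bolt clears the lug from about 3.6 on.
- carrier_handle (a point): Centre of the carrier's grip bar, 92 mm above the carrier's underside (102 mm above the bench when seated). The black bar is 74 mm long along y, 14 mm wide (x), 16 mm high (z), on two steel posts of 8 mm diameter at y = -30 and +30 mm. Out of balance, as the heavy tin is at one end: grip the middle of the bar firmly. Axes: z up when level.
- carrier: The carrier, a grey open tray 86 (x) by 220 (y) by 28 (z) mm, walls 4 mm, bar over the middle; a steel lug 30 mm wide sticks out 22 mm at its -y end, under the lock bolt. About 0.34 kg empty, 0.54 kg loaded, give or take a quarter. Origin at the centre of its underside, axes as for its handle.
- dock: The dock; origin at bench level under dock_seat, same axes. At its -y end stands the grey lock housing, 62 (x) by 70 (y) mm, its top 50 mm above the bench, centred 172 mm from the origin along -y, with the wing key on top.
- grease_tin: Closed tin, 66 mm diameter, 38 mm high, 0.14 kg, loose in one of the carrier's two end pockets (either end); origin at its underside.
- cover_plate: Black cover plate 62 x 52 x 8 mm, loose in the other end pocket; origin at its underside.
- bushing_a: Black flanged bushing, 21 mm diameter, 14 mm high, loose in the middle pocket under the handle; origin at its underside.
- bushing_b: A second bushing like it, in the same pocket.
- hex_key: Bystander: hexagon key 139 x 36 x 9 mm lying beyond the +y end of the dock. Leave it.
- oil_bottle: Bystander: small white bottle with blue nozzle, 32 mm diameter, 96 mm high, standing off the dock's +y end. Leave it.
- spanner: Bystander: spanner 146 x 22 x 5 mm. Leave it.
There are look-alikes about, which are no part of the job. Of the things that look like the grease_tin, the larger one is meant. There is more than one size of the cover_plate; the one meant has the size given above.

How it is judged:
By the outcome, as a careful person would: the job done as asked, in the order asked, and still so for the second after the job is handed in, while the arm keeps its last pose, push and grip.
It also fails if it takes over 58 s, if anything falls off the work surface, if the arm or the gripper's body presses on something with over 40 N, if the wrist force passes 120 N, or if a joint passes its speed limit or range.

## Robot

A 7-joint arm with a two-finger parallel gripper is mounted at the origin on a cart in front of the work surface, level with it; the furniture and walls round the work are solid. World frame = base frame: x ahead of the robot, y to its left, z up, the work surface at z = 0. Lengths are in m, angles in rad, forces in N, time in s.
With the tool pointing down it reaches from about 0.425 to 0.95 m from the base axis. Payload 16.7 kg.
Tool frame: the origin (TCP) lies midway between the tips of the shut fingers; the grasp point (between the pads) lies 19 mm behind it; z points along the fingers, y is the line along which they close (so a half turn about z gives the same grasp; the last joint's range is limited). The gripper opens to 94 mm and grips with 3 to 60 N. Pads are 16 mm wide; open, the fingers measure 119 mm over their backs; the gripper's body (75 mm by 177 mm) begins 78 mm behind the grasp point.
Start: joints at [-1.3, 0.426, 0.074, 1.606, -0.034, 1.111, -0.067], TCP at [0.275, 0.616, 0.205] pointing down, gripper open.
Joint ranges: [-2.85, 2.85], [-0.5, 2.14], [-1.23, 1.37], [0.21, 2.46], [-1.02, 4.16], [0.16, 2.05], [-2.73, 2.73]. Speed limits (rad/s): [1.89, 1.89, 2.39, 2.39, 3.01, 3.01, 3.01].

## Interface

Orientations are given as a 3x3 rotation matrix whose columns are the frame's x, y, z axes.
In Python, from rig import arm gives the robot as it stands.
- The arm moves only by the tool apply_moves, never from a script. Its argument "plan" is a list of rows, each a list of 7 numbers: the shift along the tool's x, y, z in m, then the turn, a rotation vector about the tool's x, y, z in degrees, then the opening, from -1 (shut) to 1 (fully open), so that 0 is half open. A call has 1 to 20 rows; each row is the pose to reach, as a shift and turn from the pose commanded when the call began, along the tool's axes at that moment; what a row does not reach only later rows make up. A row lasts 1/10 s, in which the tool goes at most 50 mm and 8.59 degrees, less where a joint would pass 70% of its speed; a pose out of reach is approached as far as the arm can. A call with a gripper value outside its range is refused whole. The fingers move at their own pace and stop on an object; "grip_force" is the grip in N (left out, the last holds). Time passes only in rows, so rows that repeat a pose let the fingers close. It gives the time, the measured TCP pose, the force, the opening and the grip force at its end, in the units of the state.
- arm.get_obs(): the state, without advancing time (a new reading comes with each control period).
- arm.snapshot(name): name is "side" or "top" or "wrist"; returns the picture (400x640x3 uint8, blue, green, red); there is no depth.
- arm.camera_info(name): a dict with "vertical_fov" (degrees; the focal length in pixels is half the picture's height over the tangent of half this angle, whatever the lens; pixels are square), "cx", "cy" (the principal point, pixels), "rvec" (rotation vector, rad) and "tvec" (3), from world to camera coordinates, as OpenCV has them. Camera axes: x right, y down, z forward; pixel columns grow to the right and rows downward; lengths in m; the calibration is good to about 2 mm. A picture is of the moment at which its call begins: read the wrist's pose just before it. camera_info takes no time and is no camera call; for the wrist camera it gives the pose at the moment of the call.
- arm.job_done(): hands the job in; it is judged then, once.
Trained networks look in the newest picture that a camera, given by its name, has taken for a name from the list of things; names that differ only in an ending like _2 or _b are one class to them, and where a whole thing is asked for, a point or a joint stands for the part that bears it (a point fixed in the world has none). Each returns a list of dicts, best first, with "conf" (0 to 1); they miss things now and then, are a little off and sometimes report something else, mostly with a low value. They report only what shows in the picture. A call takes as long as a camera call. They do not tell look-alikes from the thing itself.
- arm.search_frame(camera, query): "point" ([column, row] in pixels, amid what is visible of it).
- arm.trace(camera, query): "region" (400x640 bool, what is visible of it) and "point" ([column, row] in pixels, amid what is visible of it).
The state is a dict: "t": time; "joints": joint angles; "joint_velocities": joint speeds; "tau": joint torques, N m; "position": TCP position; "orientation": TCP orientation; "force": force on the tool from outside, world axes, zero at the start; "ft_torque": the same for the moment, N m; "opening": finger opening in m; "grasp_force": force on a finger pad.
Only numpy, scipy, OpenCV 4.12 (cv2) and the standard library are available. Lean on these libraries where they do the work, as an engineer would, in place of code of your own. Each camera call takes 0.05 s, during which the arm holds its last target. There are 200 camera calls.

## Working session

There is one attempt and no reset: what is moved stays moved. The work goes in short steps, Python scripts to look and compute and a tool call to move; the robot and the scene stay as the last step left them, time stands still between calls to the robot, and variables do not carry over. Pictures are saved under pics/ and viewed, at most 10 in all, crops included, and the job is handed in when it is done.

Besides the shell and the picture viewer there is one more tool, called as a command line: name --pt "numbers of a row" for each row, then --argument value for the rest. apply_moves: Moves the arm, as the interface text tells. Its arguments: {"type":"object","properties":{"plan":{"type":"array","items":{"type":"array","items":{"type":"number"}}},"grip_force":{"type":"number"}},"required":["plan"]}

```bash
mkdir -p pics
cat > h.py <<'E'
import numpy as np,cv2
from rig import arm
def cam(n):
    i=arm.camera_info(n);R=cv2.Rodrigues(np.array(i['rvec'],float))[0];t=np.array(i['tvec'],float).ravel()
    f=200/np.tan(np.radians(i['vertical_fov'])/2);return R,t,f,i['cx'],i['cy']
def ray(c,p,z):
    R,t,f,cx,cy=c;d=R.T@np.array([(p[0]-cx)/f,(p[1]-cy)/f,1]);o=-R.T@t
    return o+d*(z-o[2])/d[2]
def proj(c,P):
    R,t,f,cx,cy=c;q=R@np.array(P)+t;return [round(f*q[0]/q[2]+cx,1),round(f*q[1]/q[2]+cy,1)]
E
python3 - <<'E'
from h import *
ims=[]
for n in('top','side'):
    im=arm.snapshot(n);cv2.imwrite(f'pics/{n}0.png',im);c=cam(n)
    print(n,arm.camera_info(n))
    for q,z in(('key_grip',.084),('carrier_handle',.102),('carrier',.03),('dock',.01),('grease_tin',.05)):
        for r in arm.trace(n,q)[:2]:
            m=r['region'].astype(np.uint8);pts=np.argwhere(m)[:,::-1].astype(np.float32)
            print(q,round(r['conf'],2),np.round(r['point']),ray(c,r['point'],z).round(3),cv2.minAreaRect(pts))
o=arm.get_obs();print(o['position'],o['orientation'],o['t'],o['opening'])
E
```

```text
top {'vertical_fov': 54.74824761649112, 'cx': 314.2875176143945, 'cy': 205.34763205160445, 'rvec': array([ 2.19109196, -2.18146293,  0.04557949]), 'tvec': array([-0.06055243,  0.43731138,  1.07366281])}
key_grip 0.54 [418. 195.] [ 0.462 -0.33   0.084] ((417.5, 196.0), (18.0, 7.0), 90.0)
carrier_handle 0.92 [353. 198.] [ 0.452 -0.16   0.102] ((352.4416809082031, 202.06614685058594), (32.99811553955078, 80.7175064086914), 86.42366790771484)
carrier 0.91 [352. 205.] [ 0.439 -0.163  0.03 ] ((353.13018798828125, 202.1404571533203), (32.23198318481445, 85.3348388671875), 85.46223449707031)
dock 0.74 [402. 202.] [ 0.449 -0.303  0.01 ] ((366.7030334472656, 201.34263610839844), (37.83218002319336, 121.90370178222656), 85.91438293457031)
grease_tin 0.73 [328. 206.] [ 0.434 -0.096  0.05 ] ((326.75, 204.24998474121094), (22.62741470336914, 23.33452033996582), 45.0)
grease_tin 0.67 [241. 227.] [0.376 0.138 0.05 ] ((244.5, 224.0), (16.0, 17.0), 90.0)
side {'vertical_fov': 52.185806217535294, 'cx': 318.6349693352021, 'cy': 203.90862870785764, 'rvec': array([ 0.09277721, -2.84813371,  1.22332326]), 
[... 322 characters left out ...]
_handle 0.26 [307. 252.] [0.418 0.119 0.102] ((307.5, 250.0), (26.0, 11.0), 90.0)
carrier 0.95 [308. 195.] [ 0.445 -0.178  0.03 ] ((307.5, 200.5), (55.0, 27.0), 90.0)
dock 0.74 [312. 173.] [ 0.444 -0.31   0.01 ] ((309.2419738769531, 192.24111938476562), (34.599369049072266, 84.85647583007812), 2.9108378887176514)
grease_tin 0.83 [308. 212.] [ 0.436 -0.08   0.05 ] ((307.5, 212.0), (18.0, 19.0), 90.0)
grease_tin 0.64 [318. 280.] [0.387 0.166 0.05 ] ((319.5, 278.5), (19.0, 17.0), 90.0)
[0.27510056 0.61635    0.2054962 ] [[-9.13134057e-01  4.07659407e-01 -4.98887224e-05]
 [ 4.07659408e-01  9.13134058e-01  3.37681093e-06]
 [ 4.69316802e-05 -1.72541260e-05 -9.99999999e-01]] 0.6 0.09415796075807858
```

View pics/top0.png

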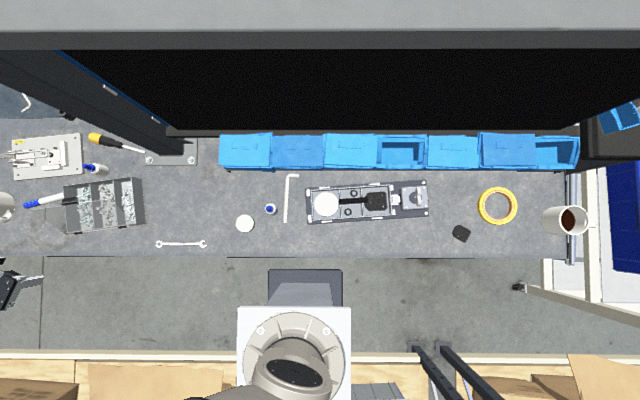

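View pics/side0.png

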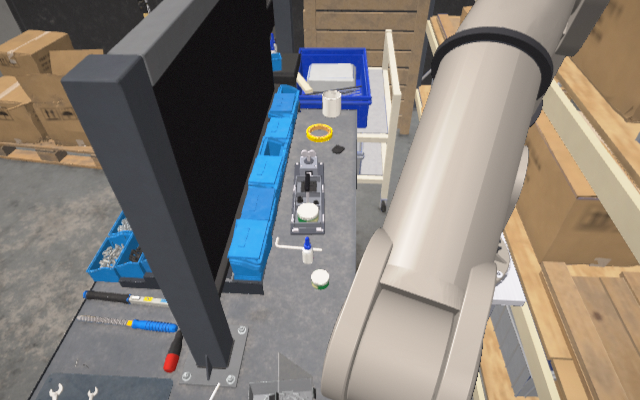

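The top view shows the dock at about (367,201), with its housing and key on the right around (412,196) and the tin in the +y pocket at (326,204). A small look-alike tin sits at (244,224), the bottle at (270,209) and the spanner at (181,244). I'll go above the dock for a close look.

apply_moves --pt "0 0 -0.05 0 0 0 1" --pt "-0.377 -0.342 -0.095 0 0 49 1" --pt "-0.377 -0.342 -0.095 0 0 49 1" --pt "-0.377 -0.342 -0.095 0 0 49 1" --pt "-0.377 -0.342 -0.095 0 0 49 1" --pt "-0.377 -0.342 -0.095 0 0 49 1" --pt "-0.377 -0.342 -0.095 0 0 49 1" --pt "-0.377 -0.342 -0.095 0 0 49 1" --pt "-0.377 -0.342 -0.095 0 0 49 1" --pt "-0.377 -0.342 -0.095 0 0 49 1" --pt "-0.513 -0.719 -0.095 0 0 95 1" --pt "-0.513 -0.719 -0.095 0 0 95 1" --pt "-0.513 -0.719 -0.095 0 0 95 1" --pt "-0.513 -0.719 -0.095 0 0 95 1" --pt "-0.513 -0.719 -0.095 0 0 95 1" --pt "-0.513 -0.719 -0.095 0 0 95 1" --pt "-0.513 -0.719 -0.095 0 0 95 1" --pt "-0.513 -0.719 -0.095 0 0 95 1" --pt "-0.513 -0.719 -0.095 0 0 95 1" --pt "-0.513 -0.719 -0.095 0 0 95 1"

```text
t: 2.6
position: [0.4492, -0.2549, 0.3011]
orientation: [[0.491, 0.871, 0.001], [0.871, -0.491, -0.002], [-0.001, 0.002, -1.0]]
force: [0.0, 1.2, 0.5]
opening: 0.0941
grasp_force: 0.0
```

```bash
cat > look.py <<'E'
from h import *
import sys
o=arm.get_obs();c=cam('wrist');im=arm.snapshot('wrist');cv2.imwrite(f'pics/{sys.argv[1]}.png',im)
print(o['t'],o['position'].round(4),o['orientation'].round(3).tolist(),o['joints'].round(3),o['force'].round(1))
print('cam',(-c[0].T@c[1]).round(3),c[0][2].round(3))
for q,z in(('key_grip',.097),('carrier_handle',.110),('carrier',.03),('dock',.01),('grease_tin',.05)):
    for r in arm.trace('wrist',q)[:2]:
        pts=np.argwhere(r['region'])[:,::-1]
        W=np.array([ray(c,p,z)[:2] for p in pts[::max(1,len(pts)//1500)]],np.float32)
        b=cv2.boxPoints(cv2.minAreaRect(W));e=[b[1]-b[0],b[2]-b[1]];e=max(e,key=lambda v:v@v)
        (mx,my),s,_=cv2.minAreaRect(W)
        print(q,round(r['conf'],2),np.round(r['point']),'ctr',round(mx,4),round(my,4),'size',np.round(s,3),'yaw',np.degrees(np.arctan2(e[1],e[0])).round(1))
E
python3 look.py w1
```

```text
2.6 [ 0.4492 -0.2549  0.3011] [[0.491, 0.871, 0.001], [0.871, -0.491, -0.002], [-0.001, 0.002, -1.0]] [-0.487  0.095  0.96   1.874 -0.081  1.212 -0.014] [0.  1.2 0.5]
cam [ 0.487 -0.187  0.48 ] [-0.129 -0.235 -0.963]
key_grip 0.76 [356. 219.] ctr 0.4578 -0.3226 size [0.048 0.021] yaw 3.5
carrier_handle 0.96 [284. 106.] ctr 0.4524 -0.1688 size [0.072 0.195] yaw -86.3
carrier 0.61 [288. 106.] ctr 0.445 -0.1657 size [0.089 0.24 ] yaw -85.9
dock 0.96 [341. 189.] ctr 0.4486 -0.2066 size [0.105 0.348] yaw -85.8
```

View pics/w1.png

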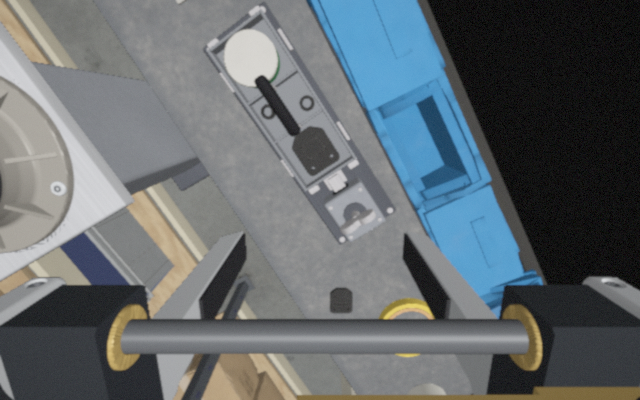

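The wrist view shows the dock from (236,30) to (365,225), with the tin at (250,57), the bar from (262,80) to (296,130), and the housing and key around (355,212). The small round white tin on the bench is the look-alike, and the tin inside the carrier is the one meant. I'll enlarge the key.

Run:
```python
from h import *
im=cv2.imread('pics/w1.png');x,y=300,160
cr=cv2.resize(im[y:y+90,x:x+110],None,fx=6,fy=6,interpolation=cv2.INTER_CUBIC);cv2.imwrite('pics/k1.png',cr)
c=cam('wrist');s=np.array([.4452,-.1607]);ya=np.array([-.073,.997])
k=s-.172*ya
for z in(.05,.084,.097):print(k,z,(np.array(proj(c,[*k,z]))-[x,y])*6)
```

```text
[ 0.457756 -0.332184] 0.05 [344.4 361.2]
[ 0.457756 -0.332184] 0.084 [360.  412.2]
[ 0.457756 -0.332184] 0.097 [367.2 433.8]
```

View pics/k1.png

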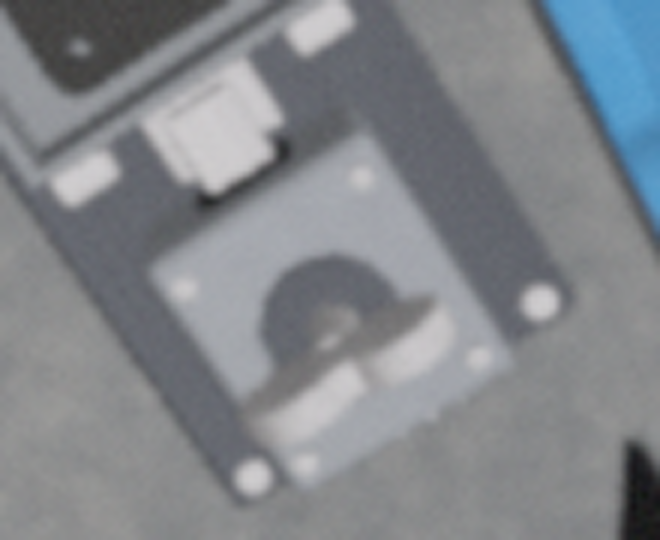

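Run:
```python
from h import *
c=cam('wrist')
def w(p,z):return ray(c,(300+p[0]/6,160+p[1]/6),z)[:2]
H=np.array([w(p,.05) for p in((150,265),(365,135),(512,370),(300,488))]);print('housing',H.round(4).tolist(),H.mean(0).round(4))
for i in range(4):
    d=H[(i+1)%4]-H[i];print(np.linalg.norm(d).round(4),np.degrees(np.arctan2(d[1],d[0])).round(1))
a,b=w((258,428),.097),w((447,318),.097);d=b-a
print('wing',a,b,(a+b)/2,np.linalg.norm(d),np.degrees(np.arctan2(d[1],d[0])))
# bar ends top z=.110
b0,b1=[ray(c,p,.110)[:2] for p in((263,80),(296,131))];print('bar',b0,b1,(b0+b1)/2,np.linalg.norm(b1-b0))
```

```text
housing [[0.4293, -0.2897], [0.4866, -0.2865], [0.491, -0.3531], [0.4338, -0.3554]] [ 0.4602 -0.3212]
0.0575 3.2
0.0668 -86.2
0.0573 -177.8
0.0658 93.9
wing [ 0.43829602 -0.31996888] [ 0.48390499 -0.31751459] [ 0.4611005  -0.31874173] 0.04567496074579553 3.0801963492044924
bar [ 0.44630886 -0.12057596] [ 0.45026385 -0.18413621] [ 0.44828636 -0.15235608] 0.06368317319858731
```

apply_moves --pt "-0.051 0.042 0 0 0 -122 1" --pt "-0.051 0.042 0 0 0 -122 1" --pt "-0.051 0.042 0 0 0 -122 1" --pt "-0.051 0.042 0 0 0 -122 1" --pt "-0.051 0.042 0 0 0 -122 1" --pt "-0.051 0.042 0 0 0 -122 1" --pt "-0.051 0.042 0 0 0 -122 1" --pt "-0.051 0.042 0 0 0 -122 1" --pt "-0.051 0.042 0 0 0 -122 1" --pt "-0.051 0.042 0 0 0 -122 1" --pt "-0.051 0.042 0 0 0 -122 1" --pt "-0.051 0.042 0 0 0 -122 1" --pt "-0.051 0.042 0.06 0 0 -122 1" --pt "-0.051 0.042 0.12 0 0 -122 1" --pt "-0.051 0.042 0.16 0 0 -122 1" --pt "-0.051 0.042 0.16 0 0 -122 1" --pt "-0.051 0.042 0.16 0 0 -122 1"

```text
t: 4.6
position: [0.4622, -0.3135, 0.1402]
orientation: [[-0.999, -0.049, -0.002], [-0.049, 0.999, 0.001], [0.002, 0.001, -1.0]]
force: [0.9, -0.8, 0.6]
opening: 0.0942
grasp_force: 0.0
```

```bash
python3 look.py w2
python3 - <<'E'
from h import *
c=cam('top')
for z in(.05,.1,.15,.2):print(z,ray(c,(430,168),z).round(3),ray(c,(430,133),z).round(3))
E
```

```text
4.6 [ 0.4622 -0.3135  0.1402] [[-0.999, -0.049, -0.002], [-0.049, 0.999, 0.001], [0.002, 0.001, -1.0]] [ 0.007  0.35   0.585  1.959 -0.243  0.904  2.335] [ 0.9 -0.8  0.6]
cam [ 0.384 -0.318  0.319] [ 0.266  0.014 -0.964]
key_grip 0.72 [304. 206.] ctr 0.4532 -0.328 size [0.049 0.011] yaw 1.5
carrier_handle 0.74 [470. 212.] ctr 0.4451 -0.2121 size [0.015 0.017] yaw -87.2
carrier 0.78 [493. 192.] ctr 0.4455 -0.1642 size [0.091 0.246] yaw -85.9
carrier 0.25 [582. 176.] ctr 0.4417 -0.081 size [0.088 0.071] yaw 88.8
dock 0.69 [328. 171.] ctr 0.4489 -0.2043 size [0.109 0.34 ] yaw -85.3
grease_tin 0.61 [583. 179.] ctr 0.4379 -0.0974 size [0.083 0.067] yaw 88.9
0.05 [ 0.538 -0.373  0.05 ] [ 0.634 -0.374  0.05 ]
0.1 [ 0.531 -0.358  0.1  ] [ 0.622 -0.36   0.1  ]
0.15 [ 0.523 -0.344  0.15 ] [ 0.61  -0.345  0.15 ]
0.2 [ 0.515 -0.33   0.2  ] [ 0.597 -0.331  0.2  ]
```

View pics/w2.png

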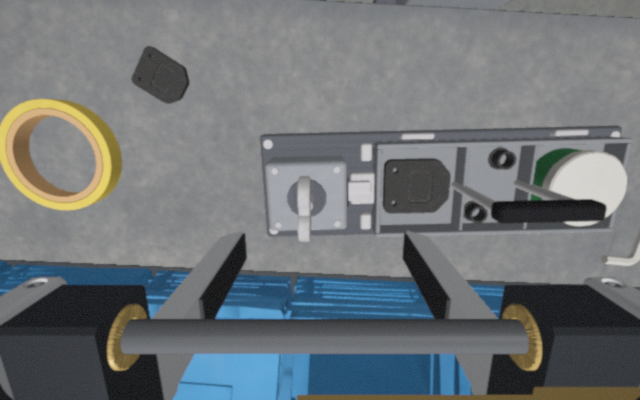

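The key wing shows at (304,178)-(304,240), the housing around (306,198), and the bar at (495-603,211). The two y estimates differ, so I'll measure again with the arm at rest.

```bash
python3 look.py w3 | grep -v tin
python3 - <<'E'
from h import *
c=cam('wrist')
def w(p,z):return ray(c,p,z)[:2].round(4)
print('housing',np.mean([w(p,.05) for p in((265,163),(345,161),(347,232),(268,235))],0))
print('wing',w((304,178),.097),w((304,240),.097))
print('bar top',w((495,205),.110),w((604,204),.110))
E
```

```text
4.9 [ 0.4634 -0.3145  0.1422] [[-0.999, -0.051, 0.003], [-0.051, 0.999, -0.001], [-0.003, -0.001, -1.0]] [ 0.007  0.347  0.586  1.957 -0.243  0.903  2.338] [-0.3 -0.1 -0. ]
cam [ 0.385 -0.319  0.321] [ 0.271  0.013 -0.962]
key_grip 0.64 [305. 203.] ctr 0.4532 -0.3283 size [0.047 0.01 ] yaw 1.7
carrier_handle 0.73 [489. 192.] ctr 0.4289 -0.2077 size [0.066 0.18 ] yaw -85.9
carrier 0.93 [493. 192.] ctr 0.4457 -0.1649 size [0.092 0.249] yaw -86.1
carrier 0.66 [331. 166.] ctr 0.4446 -0.2113 size [0.1   0.317] yaw -85.5
dock 0.76 [331. 170.] ctr 0.4494 -0.2042 size [0.109 0.339] yaw -85.8
housing [ 0.458825 -0.330725]
wing [ 0.4307 -0.3308] [ 0.4775 -0.3292]
bar top [ 0.44   -0.2005] [ 0.4356 -0.1271]
```

apply_moves --pt "0.005 -0.015 0.02 0 0 0 1" --pt "0.005 -0.015 0.04 0 0 0 1" --pt "0.005 -0.015 0.06 0 0 0 1" --pt "0.005 -0.015 0.075 0 0 0 1" --pt "0.005 -0.015 0.075 0 0 0 1" --pt "0.005 -0.015 0.075 0 0 0 -0.4" --pt "0.005 -0.015 0.075 0 0 0 -0.6" --pt "0.005 -0.015 0.075 0 0 0 -0.6" --pt "0.005 -0.015 0.075 0 0 0 -0.6" --pt "0.005 -0.015 0.075 0 0 0 -0.6" --grip_force 35

```text
t: 6.2
position: [0.4584, -0.3295, 0.0659]
orientation: [[-0.999, -0.051, 0.001], [-0.051, 0.999, -0.0], [-0.001, -0.0, -1.0]]
force: [-0.5, -1.4, 0.5]
opening: 0.0574
grasp_force: 0.0
```

```bash
python3 look.py w4 | grep -v tin
python3 - <<'E'
import cv2
im=cv2.imread('pics/w4.png');cv2.imwrite('pics/w4c.png',cv2.resize(im[150:400,150:520],None,fx=2,fy=2))
E
```

```text
6.2 [ 0.4584 -0.3295  0.0659] [[-0.999, -0.051, 0.001], [-0.051, 0.999, -0.0], [-0.001, -0.0, -1.0]] [ 0.092  0.464  0.53   1.999 -0.334  0.763  2.442] [-0.5 -1.4  0.5]
cam [ 0.38  -0.334  0.245] [ 0.269  0.014 -0.963]
key_grip 0.95 [326. 255.] ctr 0.451 -0.3298 size [0.049 0.01 ] yaw 4.5
carrier_handle 0.87 [536. 218.] ctr 0.4223 -0.2471 size [0.061 0.122] yaw -88.3
carrier 0.56 [540. 219.] ctr 0.4513 -0.1941 size [0.101 0.192] yaw -85.6
dock 0.82 [345. 191.] ctr 0.4611 -0.2377 size [0.128 0.272] yaw -85.8
```

View pics/w4c.png

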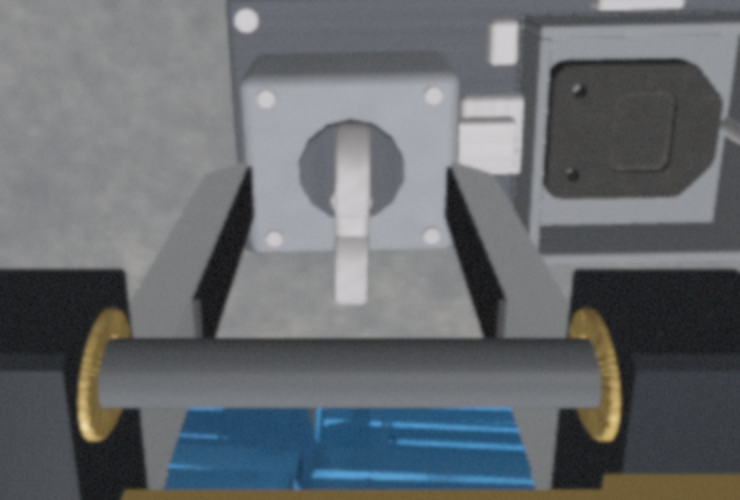

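The fingers straddle the wing evenly: the wing is at crop column 350 and the fingers at 250 and 450. I'll close and check.

apply_moves --pt "0 0 0 0 0 0 -1" --pt "0 0 0 0 0 0 -1" --pt "0 0 0 0 0 0 -1" --pt "0 0 0 0 0 0 -1" --pt "0 0 0 0 0 0 -1" --pt "0 0 0 0 0 0 -1" --pt "0 0 0 0 0 0 -1" --grip_force 35

```text
t: 7.2
position: [0.4581, -0.329, 0.0654]
orientation: [[-0.999, -0.052, -0.0], [-0.052, 0.999, 0.001], [0.0, 0.001, -1.0]]
force: [-1.3, 5.1, 3.2]
opening: 0.0105
grasp_force: 35.0
```

Run:
```python
from h import *
o=arm.get_obs();print(o['force'],o['ft_torque'],o['opening'],o['grasp_force'])
c=cam('wrist')
for p,z in(((326,212.5),.097),((325,301.5),.097),((325,267),.095)):print(ray(c,p,z))
```

```text
[-1.30209043  5.12066727  3.22355948] [ 1.37360175e+00  1.84461097e-01 -6.28671117e-04] 0.01046356532969762 35.00092148780823
[ 0.42692422 -0.33048731  0.097     ]
[ 0.4753159  -0.32845091  0.097     ]
[ 0.45665896 -0.32941413  0.095     ]
```

apply_moves --pt "0 0 0 0 0 6 -1" --pt "0 0 0 0 0 12 -1" --pt "0 0 0 0 0 18 -1" --pt "0 0 0 0 0 24 -1" --pt "0 0 0 0 0 30 -1" --pt "0 0 0 0 0 36 -1" --pt "0 0 0 0 0 42 -1" --pt "0 0 0 0 0 48 -1" --pt "0 0 0 0 0 54 -1" --pt "0 0 0 0 0 60 -1" --pt "0 0 0 0 0 60 -1"

```text
t: 8.3
position: [0.4577, -0.3299, 0.0654]
orientation: [[-0.542, 0.84, -0.001], [0.84, 0.542, -0.001], [-0.0, -0.001, -1.0]]
force: [-4.1, 0.7, 3.5]
opening: 0.0106
grasp_force: 35.0
```

```bash
cat > st.py <<'E'
from h import *
o=arm.get_obs();R=o['orientation'];print(o['t'],o['position'].round(4),'yaw',np.degrees(np.arctan2(R[1,1],R[0,1])).round(1),'tz',R[:,2].round(4),o['force'].round(1),o['ft_torque'].round(3),o['opening'].round(4),o['joints'].round(2))
E
python3 st.py; python3 look.py w5 | grep key_
```

```text
key_grip 0.66 [323. 256.] ctr 0.4537 -0.325 size [0.009 0.049] yaw -56.8
key_grip 0.6 [482.  27.] ctr 0.4526 -0.2011 size [0.017 0.014] yaw 45.7Traceback (most recent call last):
  File "st.py", line 2, in <module>
    o=arm.get_obs();R=o['orientation'];print(o['t'],o['position'].round(4),'yaw',np.degrees(np.arctan2(R[1,1],R[0,1])).round(1),'tz',R[:,2].round(4),o['force'].round(1),o['ft_torque'].round(3),o['opening'].round(4),o['joints'].round(2))
                                                                                                                                                                                                 ^^^^^^^^^^^^^^^^^^
AttributeError: 'float' object has no attribute 'round'
```

The key follows: the wing is at -57°, matching the tool. I'll turn on.

```bash
sed -i "s/o\['opening'\].round(4)/round(o['opening'],4)/" st.py; python3 st.py
```

```text
8.6 [ 0.4578 -0.3299  0.0655] yaw 33.0 tz [-3.e-04 -2.e-04 -1.e+00] [-5.6 -1.6  0.5] [-0.476  1.223  0.101] 0.0102 [-0.1   0.55  0.8   2.01 -0.54  0.81  1.59]
```

apply_moves --pt "0 0 0 0 0 7 -1" --pt "0 0 0 0 0 14 -1" --pt "0 0 0 0 0 21 -1" --pt "0 0 0 0 0 28 -1" --pt "0 0 0 0 0 35 -1" --pt "0 0 0 0 0 42 -1" --pt "0 0 0 0 0 49 -1" --pt "0 0 0 0 0 56 -1" --pt "0 0 0 0 0 63 -1" --pt "0 0 0 0 0 70 -1" --pt "0 0 0 0 0 77 -1" --pt "0 0 0 0 0 84 -1" --pt "0 0 0 0 0 91 -1" --pt "0 0 0 0 0 98 -1" --pt "0 0 0 0 0 105 -1" --pt "0 0 0 0 0 112 -1" --pt "0 0 0 0 0 119 -1" --pt "0 0 0 0 0 126 -1" --pt "0 0 0 0 0 133 -1" --pt "0 0 0 0 0 140 -1"

```text
t: 10.6
position: [0.4563, -0.3289, 0.0653]
orientation: [[0.955, -0.297, -0.003], [-0.297, -0.955, 0.002], [-0.003, -0.001, -1.0]]
force: [-13.7, 8.1, 14.5]
opening: 0.0109
grasp_force: 35.0
```

```bash
python3 st.py; python3 look.py w6 | grep key_;python3 st.py
```

```text
10.6 [ 0.4563 -0.3289  0.0653] yaw -107.3 tz [-0.0026  0.0024 -1.    ] [-13.7   8.1  14.5] [1.938 3.492 0.198] 0.0109 [-0.34  0.87  1.28  2.02 -0.98  1.07 -0.46]
key_grip 0.92 [320. 254.] ctr 0.462 -0.3316 size [0.009 0.049] yaw -15.5
10.9 [ 0.4563 -0.3288  0.0653] yaw -107.0 tz [-0.0025  0.0024 -1.    ] [-14.    7.9  13.4] [1.815 3.478 0.08 ] 0.0107 [-0.34  0.87  1.28  2.02 -0.98  1.07 -0.45]
```

About 200° is done. Joints 3 and 5 are near their limits and the force is building, so I'll take a fresh grip half a turn back.

apply_moves --pt "0 0 0 0 0 0 0.2" --pt "0 0 0 0 0 0 0.8" --pt "0 0 0 0 0 0 0.8" --pt "0 0 0 0 0 0 0.8" --pt "0 0 0 0 0 -45 0.8" --pt "0 0 0 0 0 -90 0.8" --pt "0 0 0 0 0 -90 0.8" --pt "0 0 0 0 0 -90 0.8" --pt "0 0 0 0 0 -90 0.8" --pt "0 0 0 0 0 -90 0.8" --pt "0 0 0 0 0 -135 0.8" --pt "0 0 0 0 0 -135 0.8" --pt "0 0 0 0 0 -175 0.8" --pt "0 0 0 0 0 -175 0.8" --pt "0 0 0 0 0 -175 0.8" --pt "0 0 0 0 0 -175 0.8" --pt "0 0 0 0 0 -175 0.8" --pt "0 0 0 0 0 -175 0.8" --pt "0 0 0 0 0 -175 0.8" --pt "0 0 0 0 0 -175 0.8"

```text
t: 12.9
position: [0.4584, -0.3296, 0.0656]
orientation: [[-0.512, 0.859, 0.0], [0.859, 0.512, -0.0], [-0.0, 0.0, -1.0]]
force: [-0.6, -0.5, 0.1]
opening: 0.0842
grasp_force: 0.0
```

```bash
python3 st.py; python3 look.py w7 | grep key_;python3 st.py
```

```text
12.9 [ 0.4584 -0.3296  0.0656] yaw 30.8 tz [ 4.e-04 -2.e-04 -1.e+00] [-0.6 -0.5  0.1] [-0.089  0.081 -0.033] 0.0842 [-0.05  0.52  0.72  2.01 -0.47  0.79  1.49]
key_grip 0.55 [322. 255.] ctr 0.4545 -0.3227 size [0.019 0.048] yaw -15.8
key_grip 0.39 [440.  63.] ctr 0.4402 -0.2338 size [0.061 0.093] yaw -85.5
13.2 [ 0.4582 -0.3295  0.0654] yaw 30.2 tz [-2.e-04 -1.e-04 -1.e+00] [-1.3  0.2 -0.2] [-0.066 -0.037  0.008] 0.0843 [-0.05  0.52  0.72  2.01 -0.48  0.79  1.48]
```

apply_moves --pt "0 0 0 0 0 -44 0.8" --pt "0 0 0 0 0 -44 0.8" --pt "0 0 0 0 0 -44 0.8" --pt "0 0 0 0 0 -44 0.8" --pt "0 0 0 0 0 -44 0.8" --pt "0 0 0 0 0 -44 0.8" --pt "0 0 0 0 0 -44 0.8" --pt "0 0 0 0 0 -44 -1" --pt "0 0 0 0 0 -44 -1" --pt "0 0 0 0 0 -44 -1" --pt "0 0 0 0 0 -44 -1" --pt "0 0 0 0 0 -44 -1" --pt "0 0 0 0 0 -44 -1" --pt "0 0 0 0 0 -44 -1" --pt "0 0 0 0 0 -44 -1" --pt "0 0 0 0 0 -44 -1" --pt "0 0 0 0 0 -44 -1" --pt "0 0 0 0 0 -44 -1" --grip_force 35

```text
t: 15.0
position: [0.4582, -0.3293, 0.0655]
orientation: [[-0.963, 0.268, -0.0], [0.268, 0.963, 0.0], [0.0, 0.0, -1.0]]
force: [0.3, 1.9, 0.6]
opening: 0.0107
grasp_force: 35.0
```

```bash
python3 st.py; python3 look.py w8 | grep key_
```

```text
15.0 [ 0.4582 -0.3293  0.0655] yaw 74.5 tz [-1.e-04  3.e-04 -1.e+00] [0.3 1.9 0.6] [ 0.433 -0.043 -0.024] 0.0107 [ 0.1   0.46  0.52  2.   -0.33  0.76  2.11]
key_grip 0.77 [322. 258.] ctr 0.4516 -0.328 size [0.009 0.049] yaw -16.0
```

apply_moves --pt "0 0 0 0 0 5 -1" --pt "0 0 0 0 0 10 -1" --pt "0 0 0 0 0 15 -1" --pt "0 0 0 0 0 20 -1" --pt "0 0 0 0 0 25 -1" --pt "0 0 0 0 0 25 -1" --pt "0 0 0 0 0 25 -1"

```text
t: 16.0
position: [0.458, -0.3298, 0.0655]
orientation: [[-0.762, 0.648, -0.0], [0.648, 0.762, -0.0], [-0.0, -0.001, -1.0]]
force: [-1.7, -1.4, 1.0]
opening: 0.0107
grasp_force: 35.0
```

```bash
python3 st.py; python3 look.py w9 | grep key_
```

```text
16.0 [ 0.458  -0.3298  0.0655] yaw 49.6 tz [-3.e-04 -5.e-04 -1.e+00] [-1.7 -1.4  1. ] [-0.241  0.355  0.038] 0.0107 [ 0.02  0.49  0.63  2.   -0.41  0.78  1.75]
key_grip 0.65 [324. 255.] ctr 0.4527 -0.326 size [0.009 0.049] yaw -38.6
```

apply_moves --pt "0 0 0 0 0 4 -1" --pt "0 0 0 0 0 8 -1" --pt "0 0 0 0 0 12 -1" --pt "0 0 0 0 0 12 -1" --pt "0 0 0 0 0 12 -1"

```text
t: 16.8
position: [0.4579, -0.3299, 0.0655]
orientation: [[-0.61, 0.792, -0.0], [0.792, 0.61, -0.001], [-0.0, -0.001, -1.0]]
force: [-3.8, -4.2, 0.5]
opening: 0.0107
grasp_force: 35.0
```

```bash
python3 st.py; python3 look.py w10 | grep key_
```

```text
16.8 [ 0.4579 -0.3299  0.0655] yaw 37.6 tz [-4.e-04 -5.e-04 -1.e+00] [-3.8 -4.2  0.5] [-0.974  0.882  0.071] 0.0107 [-0.02  0.51  0.69  2.01 -0.45  0.78  1.58]
key_grip 0.81 [322. 256.] ctr 0.4534 -0.3254 size [0.01  0.049] yaw -52.0
```

apply_moves --pt "0 0 0 0 0 4 -1" --pt "0 0 0 0 0 8 -1" --pt "0 0 0 0 0 8 -1" --pt "0 0 0 0 0 8 -1"

```text
t: 17.5
position: [0.4578, -0.33, 0.0655]
orientation: [[-0.493, 0.87, -0.0], [0.87, 0.493, -0.001], [-0.0, -0.001, -1.0]]
force: [-4.4, -4.5, 0.6]
opening: 0.0105
grasp_force: 35.0
```

```bash
python3 st.py; python3 look.py w11 | grep key_
```

```text
17.5 [ 0.4578 -0.33    0.0655] yaw 29.6 tz [-5.e-04 -5.e-04 -1.e+00] [-4.4 -4.5  0.6] [-1.116  1.082  0.105] 0.0105 [-0.05  0.52  0.72  2.01 -0.48  0.79  1.47]
key_grip 0.72 [321. 256.] ctr 0.4541 -0.3247 size [0.009 0.05 ] yaw -58.8
```

apply_moves --pt "0 0 0 0 0 4 -1" --pt "0 0 0 0 0 8 -1" --pt "0 0 0 0 0 10 -1" --pt "0 0 0 0 0 10 -1" --pt "0 0 0 0 0 10 -1"

```text
t: 18.3
position: [0.4576, -0.3301, 0.0655]
orientation: [[-0.335, 0.942, -0.001], [0.942, 0.335, -0.001], [-0.0, -0.001, -1.0]]
force: [-5.0, -4.1, 1.6]
opening: 0.0106
grasp_force: 35.0
```

```bash
python3 st.py; python3 look.py w12 | grep key_
```

```text
18.3 [ 0.4576 -0.3301  0.0655] yaw 19.6 tz [-7.e-04 -5.e-04 -1.e+00] [-5.  -4.1  1.6] [-1.087  1.358  0.154] 0.0106 [-0.08  0.53  0.77  2.01 -0.51  0.8   1.33]
key_grip 0.69 [323. 255.] ctr 0.455 -0.3245 size [0.01  0.049] yaw -70.0
```

apply_moves --pt "0 0 0 0 0 3 -1" --pt "0 0 0 0 0 6 -1" --pt "0 0 0 0 0 6 -1" --pt "0 0 0 0 0 6 -1"

```text
t: 19.0
position: [0.4576, -0.3305, 0.0655]
orientation: [[-0.235, 0.972, -0.001], [0.972, 0.235, -0.001], [-0.001, -0.001, -1.0]]
force: [-5.6, -7.0, -0.2]
opening: 0.0107
grasp_force: 35.9
```

```bash
python3 st.py; python3 look.py w13 | grep key_
```

```text
19.0 [ 0.4576 -0.3305  0.0655] yaw 13.6 tz [-5.0e-04 -1.4e-03 -1.0e+00] [-5.6 -7.  -0.2] [-1.847  1.303  0.319] 0.0107 [-0.1   0.54  0.8   2.01 -0.54  0.81  1.25]
key_grip 0.77 [322. 249.] ctr 0.4557 -0.3244 size [0.011 0.049] yaw -70.1
```

The stop is reached: the torque jumped to 0.32 N m and the wing stayed at -70°. I'll ease off, release, and go above the handle.

apply_moves --pt "0 0 0 0 0 -5 -1" --pt "0 0 0 0 0 -5 0.2" --pt "0 0 0 0 0 -5 0.8" --pt "0 0 0 0 0 -5 0.8" --pt "0 0 0 0 0 -5 0.8" --pt "0 0 -0.05 0 0 -5 0.8" --pt "0 0 -0.1 0 0 -5 0.8" --pt "0 0 -0.14 0 0 -5 0.8" --pt "0.05 0.01 -0.14 0 0 10 0.8" --pt "0.1 0.02 -0.14 0 0 10 0.8" --pt "0.167 0.027 -0.14 0 0 10 0.8" --pt "0.167 0.027 -0.14 0 0 10 0.8" --pt "0.167 0.027 -0.14 0 0 10 0.8" --pt "0.167 0.027 -0.14 0 0 10 0.8" --pt "0.167 0.027 -0.14 0 0 10 0.8" --pt "0.167 0.027 -0.14 0 0 10 0.8"

```text
t: 20.9
position: [0.4456, -0.1624, 0.2056]
orientation: [[-0.058, 0.998, 0.0], [0.998, 0.058, -0.001], [-0.001, 0.0, -1.0]]
force: [-0.4, 0.3, 0.5]
opening: 0.0844
grasp_force: 0.0
```

```bash
python3 st.py; python3 look.py w14
```

```text
20.9 [ 0.4456 -0.1624  0.2056] yaw 3.3 tz [ 2.e-04 -7.e-04 -1.e+00] [-0.4  0.3  0.5] [-0.039  0.053  0.009] 0.0844 [-0.78  0.14  1.1   2.08 -0.15  1.    0.46]
20.9 [ 0.4456 -0.1624  0.2056] [[-0.058, 0.998, 0.0], [0.998, 0.058, -0.001], [-0.001, 0.0, -1.0]] [-0.779  0.139  1.104  2.083 -0.147  1.     0.459] [-0.4  0.3  0.5]
cam [ 0.44  -0.085  0.384] [ 0.017 -0.267 -0.963]
carrier_handle 0.83 [322. 182.] ctr 0.4442 -0.1471 size [0.07  0.183] yaw -86.0
carrier 0.96 [324. 183.] ctr 0.4458 -0.1653 size [0.089 0.236] yaw -85.6
dock 0.61 [328. 280.] ctr 0.4498 -0.2294 size [0.104 0.392] yaw -85.8
grease_tin 0.62 [321. 114.] ctr 0.4382 -0.0894 size [0.065 0.064] yaw 48.1
```

View pics/w14.png

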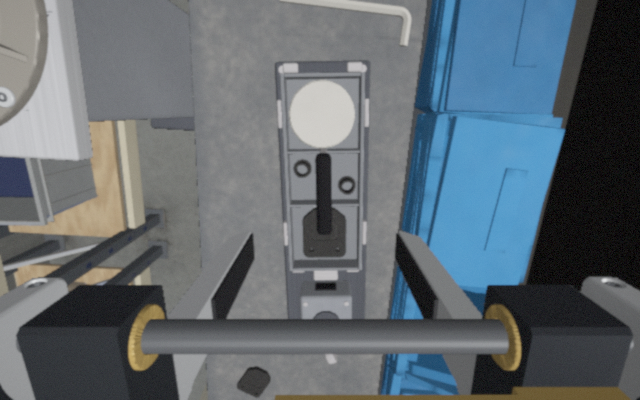

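The bolt is off the lug: the lug shows at (326,274) with a dark gap at (326,286). The bar runs from (323,152) to (324,233).

```bash
python3 st.py
python3 - <<'E'
from h import *
c=cam('wrist');a=ray(c,(323,154),.11);b=ray(c,(324,232),.11);print(a,b,(a+b)/2,np.linalg.norm(a-b))
o=[ray(c,p,.038) for p in((288,73),(360,76),(363,269),(287,271))];print(np.mean(o,0),o)
E
```

```text
21.2 [ 0.4455 -0.1615  0.2055] yaw 3.4 tz [-2.e-04 -4.e-04 -1.e+00] [ 0.3 -0.1 -0.3] [-0.043  0.082 -0.015] 0.0844 [-0.78  0.14  1.1   2.08 -0.15  1.    0.46]
[ 0.44175241 -0.119879    0.11      ] [ 0.44672244 -0.19021599  0.11      ] [ 0.44423742 -0.15504749  0.11      ] 0.07051235780418927
[ 0.4454726  -0.15769354  0.038     ] [array([ 0.40243303, -0.05031811,  0.038     ]), array([ 0.47474056, -0.04888526,  0.038     ]), array([ 0.49716297, -0.26187654,  0.038     ]), array([ 0.40755383, -0.26969428,  0.038     ])]
```

apply_moves --pt "0.004 -0.001 0.03 0 0 -0.3 0.8" --pt "0.004 -0.001 0.06 0 0 -0.3 0.8" --pt "0.004 -0.001 0.09 0 0 -0.3 0.8" --pt "0.004 -0.001 0.11 0 0 -0.3 0.8" --pt "0.004 -0.001 0.123 0 0 -0.3 0.8" --pt "0.004 -0.001 0.123 0 0 -0.3 0.8" --pt "0.004 -0.001 0.123 0 0 -0.3 0.8" --pt "0.004 -0.001 0.123 0 0 -0.3 -1" --pt "0.004 -0.001 0.123 0 0 -0.3 -1" --pt "0.004 -0.001 0.123 0 0 -0.3 -1" --pt "0.004 -0.001 0.123 0 0 -0.3 -1" --pt "0.004 -0.001 0.123 0 0 -0.3 -1" --pt "0.004 -0.001 0.123 0 0 -0.3 -1" --pt "0.004 -0.001 0.123 0 0 -0.3 -1" --pt "0.004 -0.001 0.123 0 0 -0.3 -1" --pt "0.004 -0.001 0.123 0 0 -0.3 -1" --pt "0.004 -0.001 0.123 0 0 -0.3 -1" --pt "0.004 -0.001 0.123 0 0 -0.3 -1" --grip_force 60

```text
t: 23.0
position: [0.4443, -0.1569, 0.0824]
orientation: [[-0.065, 0.998, -0.0], [0.998, 0.065, -0.0], [-0.0, -0.0, -1.0]]
force: [1.5, 0.3, -2.6]
opening: 0.0136
grasp_force: 60.0
```

```bash
python3 st.py; python3 look.py w15|grep -v cam
python3 - <<'E'
from h import *
arm.get_obs();print(arm.get_obs()['grasp_force'])
E
```

```text
23.0 [ 0.4443 -0.1569  0.0824] yaw 3.8 tz [-1.e-04 -1.e-04 -1.e+00] [ 1.5  0.3 -2.6] [-0.113 -0.158  0.005] 0.0136 [-0.55  0.38  0.91  2.2  -0.45  0.75  0.73]
23.0 [ 0.4443 -0.1569  0.0824] [[-0.065, 0.998, -0.0], [0.998, 0.065, -0.0], [-0.0, -0.0, -1.0]] [-0.546  0.381  0.91   2.202 -0.446  0.749  0.73 ] [ 1.5  0.3 -2.6]
key_grip 0.45 [324. 191.] ctr 0.4427 -0.14 size [0.063 0.166] yaw -86.2
carrier_handle 0.89 [327. 189.] ctr 0.4427 -0.1352 size [0.058 0.153] yaw -86.1
carrier 0.73 [326. 193.] ctr 0.4446 -0.1643 size [0.089 0.234] yaw -85.9
dock 0.86 [387. 145.] ctr 0.4469 -0.1892 size [0.104 0.312] yaw -86.0
grease_tin 0.81 [322. 123.] ctr 0.4388 -0.0896 size [0.065 0.065] yaw 44.3
59.9929815530777
```

View pics/w15.png

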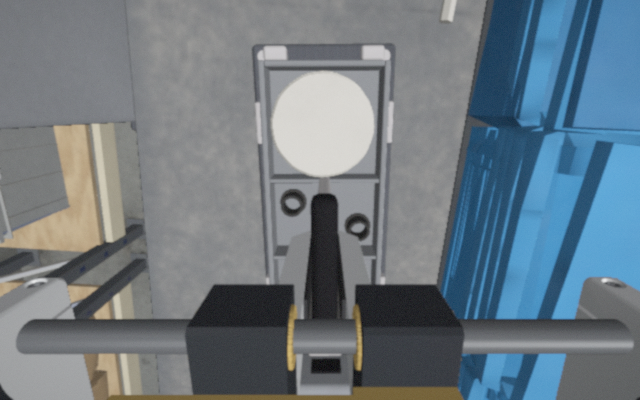

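The bar at (324,240) is between the pads, with the tin and bushings in place. I'll lift slowly, a first bit to check.

apply_moves --pt "0 0 -0.003 0 0 0 -1" --pt "0 0 -0.006 0 0 0 -1" --pt "0 0 -0.009 0 0 0 -1" --pt "0 0 -0.012 0 0 0 -1" --pt "0 0 -0.015 0 0 0 -1" --pt "0 0 -0.015 0 0 0 -1" --pt "0 0 -0.015 0 0 0 -1"

```text
t: 24.0
position: [0.4444, -0.1568, 0.0975]
orientation: [[-0.066, 0.998, 0.0], [0.998, 0.066, 0.0], [0.0, 0.0, -1.0]]
force: [-0.5, 0.2, -3.1]
opening: 0.0133
grasp_force: 60.0
```

```bash
python3 st.py
python3 - <<'E'
from h import *
a=cv2.imread('pics/w15.png');b=arm.snapshot('wrist');cv2.imwrite('pics/w16.png',b)
g=[cv2.cvtColor(i,6) for i in(a,b)]
p=cv2.goodFeaturesToTrack(g[0],80,.01,6,mask=cv2.rectangle(np.zeros_like(g[0]),(262,62),(388,240),255,-1))
q,s,_=cv2.calcOpticalFlowPyrLK(g[0],g[1],p,None);d=(q-p)[s==1]
print(np.median(d,0),np.percentile(np.abs(d),90,0))
E
```

```text
24.0 [ 0.4444 -0.1568  0.0975] yaw 3.8 tz [ 2.e-04  1.e-04 -1.e+00] [-0.5  0.2 -3.1] [-0.111  0.059  0.039] 0.0133 [-0.58  0.35  0.94  2.19 -0.41  0.78  0.7 ]
[-0.00117493  0.19769287] [0.43677363 0.5948119 ]
```

The carrier moves rigidly with the hand, with less than 0.6 px of shift in the image. I'll lift the rest.

apply_moves --pt "0 0 -0.004 0 0 0 -1" --pt "0 0 -0.009 0 0 0 -1" --pt "0 0 -0.015 0 0 0 -1" --pt "0 0 -0.022 0 0 0 -1" --pt "0 0 -0.029 0 0 0 -1" --pt "0 0 -0.036 0 0 0 -1" --pt "0 0 -0.043 0 0 0 -1" --pt "0 0 -0.05 0 0 0 -1" --pt "0 0 -0.057 0 0 0 -1" --pt "0 0 -0.064 0 0 0 -1" --pt "0 0 -0.07 0 0 0 -1" --pt "0 0 -0.076 0 0 0 -1" --pt "0 0 -0.081 0 0 0 -1" --pt "0 0 -0.085 0 0 0 -1" --pt "0 0 -0.085 0 0 0 -1" --pt "0 0 -0.085 0 0 0 -1" --pt "0 0 -0.085 0 0 0 -1" --pt "0 0 -0.085 0 0 0 -1" --pt "0 0 -0.085 0 0 0 -1"

```text
t: 25.95
position: [0.4443, -0.157, 0.1824]
orientation: [[-0.065, 0.998, -0.0], [0.998, 0.065, -0.0], [-0.0, -0.0, -1.0]]
force: [-0.4, -0.2, -4.7]
opening: 0.0136
grasp_force: 60.0
```

```bash
python3 st.py
python3 - <<'E'
from h import *
a=cv2.imread('pics/w15.png');b=arm.snapshot('wrist');cv2.imwrite('pics/w17.png',b)
s=arm.snapshot('side');cv2.imwrite('pics/both.png',np.vstack([b[40:300,160:480],cv2.resize(s[140:230,250:370],(320,240))]))
g=[cv2.cvtColor(i,6) for i in(a,b)]
p=cv2.goodFeaturesToTrack(g[0],80,.01,6,mask=cv2.rectangle(np.zeros_like(g[0]),(266,64),(384,240),255,-1))
q,s,_=cv2.calcOpticalFlowPyrLK(g[0],g[1],p,None);d=(q-p)[s==1]
print(np.median(d,0),np.percentile(np.abs(d),90,0))
E
```

```text
25.95 [ 0.4443 -0.157   0.1824] yaw 3.7 tz [-4.e-04 -2.e-04 -1.e+00] [-0.4 -0.2 -4.7] [-0.108  0.085 -0.023] 0.0136 [-0.76  0.19  1.1   2.12 -0.2   0.95  0.51]
[0.01454163 0.21009064] [0.83291006 1.7740232 ]
```

View pics/both.png

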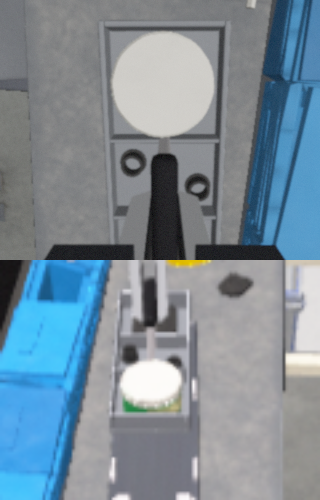

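The carrier is 10 cm up, level and still, with its contents in place and the dock empty beneath it. Handing in.

```bash
python3 -c "
from rig import arm
print(arm.job_done())"
```

```text
the job is handed in; nothing more can be done
None
```

I wound the key to its stop and saw the bolt clear of the lug. I then lifted the carrier 10 cm by its handle and handed in at about 26 s, holding it level and still with its visible contents in place.

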